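Jack the sagging club gauge bed level

TASK

The hinged bed of the club gauge has sagged at the front. Fit the spacer sleeve of the right size (the middle one of the three in height: the tall one will not go under, the short one will not reach) over the stud of the little lever jack, stand the jack on the bench with its saddle centred under the bed's lift pad, which is the front ear marked by a round boss, and push the jack's handle all the way down so that the jack alone lifts the bed level. Finish while still holding the handle down with the fingers, do not let go, and leave the other things on the bench where they are.

Things in the scene. Friction and masses are not known exactly. Their poses are not given: they have to be found in the camera images.
- sleeve_middle: the sleeve to use: plain steel tube standing upright, 44 mm outside diameter, 28 mm bore, 44 mm high, 0.25 kg; origin at the centre of its underside, z up. Told from the other two only by its height
- sleeve_short: look-alike sleeve, same diameters, 26 mm high (too short to lift the bed enough); leave it
- sleeve_tall: look-alike sleeve, same diameters, 62 mm high (too tall to pass under the lift pad); leave it
- jack: loose grey lever jack, 0.7 kg, flat on the bench; may be slid or carried. Origin on the underside, straight below the saddle's centre; its x axis points from handle to saddle. Base plate x -220 to +50 mm, 80 mm wide, 12 mm thick. A round guide (52 mm diameter) at x 0 carries the saddle. The handle is hinged at x -112 mm, z 66 mm, and points back (-x) and up
- grip_block (a point): centre of the top face of the jack's bare steel grip block (34 mm long in the jack's x, 30 mm wide in y, top 78 mm above the bench, standing on the base plate), at x -95 mm in the jack's frame, near the centre of mass: pinch it across y from above to move the jack
- saddle_top (a point): centre of the flat top face of the jack's saddle (disc of 54 mm diameter), 60 mm above the bench with the handle up; rises straight up by 32 mm over the handle's full stroke. From its centre stands a tapered stud, 20 mm in diameter, 18 mm high, over which a sleeve drops to rest on the disc
- handle_grip (a point): middle of the upper face of the grey plastic paddle at the end of the jack's handle (paddle 55 mm long, 28 mm wide, 14 mm thick; this point is 80 mm from the hinge along the handle)
- handle (a joint): angle of the jack's handle: 0 is fully up (rising backwards at 0.5 rad from level), 0.5 rad is fully down at its stop (level, paddle's upper face then 73 mm above the bench). It springs up when let go; holding it down under the bed takes about 10 to 20 N on the paddle
- gauge: club gauge: grey frame fixed to the bench, 290 mm wide, with an aluminium bed (260 x 300 x 15 mm, top about 160 mm high) hinged at its far side. Origin on the bench below the middle of the bed's front edge; x points towards the hinge. Two ears stick out in front: the lift ear at y -80 mm (50 mm wide, 64 mm long, round steel boss on top) and a plain shorter one at y +80 mm, not to be used
- lift_pad (a point): centre of the underside of the round steel lift pad (40 mm diameter) below the marked ear, straight under its boss (28 mm diameter); about 116 mm above the bench with the bed sagged, 134 mm with it level. The middle sleeve on the lowered saddle leaves 12 mm of play under it; the full stroke brings the bed about level. The bench below the ears is free
- tape_roll: bystander: yellow roll of tape lying flat, 90 mm diameter, 25 mm high; origin at its underside
- glue_bottle: bystander: white bottle, 48 mm diameter, 150 mm high; origin at its underside
- screwdriver: bystander: screwdriver lying on the bench; origin under its middle
- wrench: bystander: wrench lying on the bench between the robot and the sleeves; origin under its middle
- hammer: bystander: hammer lying at the right; origin under its middle
- jar: bystander: brown jar with black lid, 66 mm diameter, 90 mm high; origin at its underside

How it is judged (in metres and radians):
On the way, in this order (a step that is already met when the one before it is completed fails the run):
1. the middle sleeve sits on the jack's saddle, over the stud (horizontal distance between sleeve_middle and saddle_top below 0.006 m and z of sleeve_middle in the frame of saddle_top between -0.003 and 0.003 m and angle between sleeve_middle's own z axis and vertical below 0.12 rad), for 0.2 s.
2. the jack stands on the bench with its saddle under the lift pad, the sleeve still on it and the bed still down (all of step 1 and horizontal distance between saddle_top and lift_pad below 0.014 m and angle between jack's own z axis and vertical below 0.06 rad and height (world z) of jack below 0.004 m and height (world z) of lift_pad below 0.12 m), for 0.2 s.
At the end, for the whole second after the job is handed in: Fingers hold the handle down (over 0.42 rad, 2 N); lift pad 128 to 143 mm up (bed near level), carried (over 3 N) by the middle sleeve only; sleeve flat on the saddle within 6 mm of centre; saddle within 14 mm sideways of the pad; jack flat on the bench (all of step 1 and horizontal distance between saddle_top and lift_pad below 0.014 m and angle between jack's own z axis and vertical below 0.06 rad and height (world z) of jack below 0.004 m and value of joint handle above 0.42 rad and height (world z) of lift_pad between 0.128 and 0.143 m and contact force between the fingers and jack above 2 N and contact force between sleeve_middle and gauge above 3 N and contact force between each of the arm, the fingers and gauge below 0.5 N); the arm keeps its last pose, push and grip.
It fails at once if a bystander or an unused sleeve is moved more than 30 mm (distance of any of sleeve_short, sleeve_tall, tape_roll, glue_bottle, screwdriver, wrench, hammer, jar from where it was at the start of the episode above 0.03 m).
It also fails if it takes over 64 s, if anything falls off the work surface, if the arm or the gripper's body presses on something with over 40 N, if the wrist force passes 120 N, or if a joint passes its speed limit or range.

ROBOT

A 6-joint arm with a two-finger parallel gripper is mounted at the origin on the work surface. World frame = base frame: x ahead of the robot, y to its left, z up, the work surface at z = 0. Lengths are in mm, angles in rad, forces in N, time in s.
With the tool pointing down it reaches from about 425 to 950 mm from the base axis. Payload 14.7 kg.
Tool frame: the origin (TCP) lies on the centre line of the jaws, within the pads' length; the fingertips stand 11 mm ahead of it and the grasp point (between the pads) lies 8 mm behind it; z points along the fingers, y is the line along which they close (so a half turn about z gives the same grasp; the last joint's range is limited). The gripper opens to 85 mm and grips with 20 to 120 N. Pads are 22 mm wide; open, the fingers measure 114 mm over their backs; the gripper's body (76 mm by 85 mm) begins 54 mm behind the grasp point. The pads swing forward as they close: fully open they stand 13 mm farther back than shut.
Start: joints at [1.157, 0.48, 1.596, -0, 1.065, -0.047], TCP at [233.085, 606.765, 242.297] pointing down, gripper open.
Joint ranges: [-2.75, 2.75], [-0.82, 2.05], [0.23, 2.67], [-1.56, 4.7], [0.09, 2.69], [-2.92, 2.92]. Speed limits (rad/s): [1.89, 1.89, 2.39, 3.01, 3.01, 3.01].

INTERFACE

Orientations are given as a 3x3 rotation matrix whose columns are the frame's x, y, z axes.
In Python, from plant import env gives the robot as it stands.
- The arm moves only by the tool hand_motion, called after "Request:" by a JSON object that holds its "name" and its "arguments". Schema: {"type":"object","properties":{"offsets":{"type":"array","items":{"type":"array","items":{"type":"number"},"minItems":6,"maxItems":6},"minItems":1,"maxItems":12},"jaw":{"type":"number"},"only":{"type":"string"},"quiet":{"type":"boolean"},"lines":{"type":"string"}},"required":["offsets"],"additionalProperties":false}. offsets is a list of rows, 1 to 12 of them, each of 6 numbers: dx, dy, dz in mm, then a rotation vector rx, ry, rz in rad; each row shifts and turns the commanded pose from where the row before left it, along the tool's axes as they then stand; what a row does not reach is not made up. A row lasts 1/10 s, in which the tool goes at most 50 mm and 0.15 rad, less where a joint would pass 70% of its speed; a pose out of reach is approached as far as the arm can. jaw is the finger opening in mm, set as the call begins (left out keeps the last). The fingers move at their own pace and stop on an object; the grip force is fixed at half the most. Time passes only in rows, so rows that do not move let the fingers close. The tool returns the time, the measured TCP pose, the force, the opening and the grip force at its end. only (a regular expression) keeps the lines of the reply that match it, lines (a string "A,B") keeps lines A to B, and quiet returns only ok. Input that does not fit is refused with a message, and nothing moves.
- env.sense(): the state, without advancing time (a new reading comes with each control period).
- env.snapshot(name): name is "scene" or "side" or "wrist"; returns the picture (384x512x3 uint8, red, green, blue); there is no depth.
- env.camera_params(name): a dict with "K" (3x3 intrinsics, pixels), "rvec" (rotation vector, rad) and "tvec" (3), from world to camera coordinates, as OpenCV has them. Camera axes: x right, y down, z forward; pixel columns grow to the right and rows downward; lengths in mm; the calibration is good to about 2 mm. A picture is of the moment at which its call begins: read the wrist's pose just before it. camera_params takes no time and is no camera call; for the wrist camera it gives the pose at the moment of the call.
- env.finish_job(): hands the job in; it is judged then, once.
The state is a dict: "time": time; "qpos": joint angles; "joint_velocities": joint speeds; "joint_efforts": joint torques, N m; "tool_pos": TCP position; "eef_rot": TCP orientation; "wrist_force": force on the tool from outside, world axes, zero at the start; "moment": the same for the moment, N m; "grip_width": finger opening in mm; "finger_force": force on a finger pad.
Only numpy, scipy, OpenCV 4.12 (cv2) and the standard library are available. Lean on these libraries where they do the work, as an engineer would, in place of code of your own. Each camera call takes 0.05 s, during which the arm holds its last target. There are 200 camera calls.

## Working session

There is one attempt and no reset: what is moved stays moved. The work goes in short steps, Python scripts to look and compute and a tool call to move; the robot and the scene stay as the last step left them, time stands still between calls to the robot, and variables do not carry over. Pictures are saved under pics/ and viewed, at most 10 in all, crops included, and the job is handed in when it is done.

```bash
ls; mkdir -p pics
```

Run:
```python
from plant import env
import cv2,numpy as np
s=env.sense();print(s['time'],s['tool_pos'],np.round(s['eef_rot'],3).tolist(),s['grip_width'])
for n in("scene","side","wrist"):
    cv2.imwrite(f"pics/{n}0.png",env.snapshot(n)[:,:,::-1]);p=env.camera_params(n)
    R=cv2.Rodrigues(np.array(p['rvec'],float))[0];print(n,np.round(p['K'],1).tolist(),np.round(-R.T@np.array(p['tvec']).ravel(),0),np.round(R,2).tolist())
```

```text
pics
plant.py
0.0 [232.92707482 606.40662747 241.68070388] [[-0.933, 0.359, -0.0], [0.359, 0.933, -0.001], [0.0, -0.001, -1.0]] 85.3938798308079
scene [[356.3, 0.0, 258.8], [0.0, 356.3, 190.5], [0.0, 0.0, 1.0]] [1323.  508.  801.] [[-0.58, 0.81, 0.0], [0.46, 0.33, -0.82], [-0.67, -0.48, -0.57]]
side [[410.2, 0.0, 260.9], [0.0, 410.2, 194.1], [0.0, 0.0, 1.0]] [ 155. -933. 1094.] [[0.92, -0.39, -0.02], [-0.3, -0.67, -0.68], [0.26, 0.63, -0.73]]
wrist [[315.9, 0.0, 259.5], [0.0, 315.9, 194.0], [0.0, 0.0, 1.0]] [160. 635. 374.] [[0.36, 0.93, -0.0], [0.89, -0.34, 0.3], [0.28, -0.11, -0.95]]
```

View pics/scene0.png

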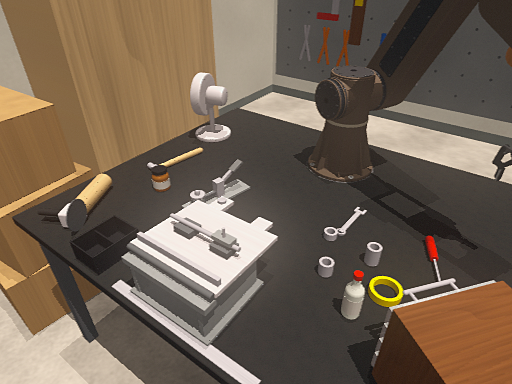

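View pics/side0.png

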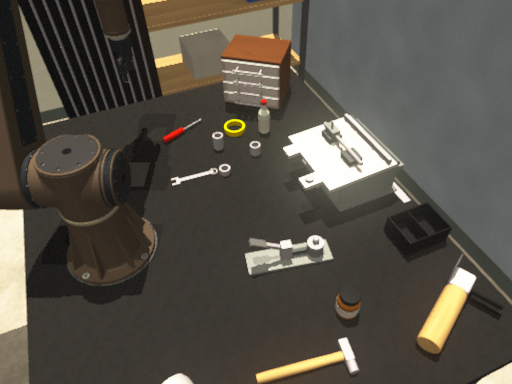

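Both views show the jack near side (290,255) and the gauge with its boss ear at side (308,180). The sleeves are at side (225,170), (255,149) and (218,141), which match scene (330,233), (326,267) and (373,253). Next I'll take zoomed crops for exact pixels.

Create h.py:
```python
import cv2,numpy as np
def cam(env,n):
    p=env.camera_params(n);R=cv2.Rodrigues(np.array(p['rvec'],float))[0];t=np.array(p['tvec'],float).ravel()
    return np.array(p['K'],float),R,t
def ray(c,uv):
    K,R,t=c;d=R.T@np.linalg.solve(K,[uv[0],uv[1],1.]);return -R.T@t,d
def plane(c,uv,z):
    o,d=ray(c,uv);return o+d*(z-o[2])/d[2]
def proj(c,X):
    K,R,t=c;q=K@(R@np.array(X,float)+t);return q[:2]/q[2]
def tri(*obs):
    A=np.zeros((3,3));b=np.zeros(3);P=[]
    for c,uv in obs:
        o,d=ray(c,uv);d=d/np.linalg.norm(d);M=np.eye(3)-np.outer(d,d);A+=M;b+=M@o;P.append((o,M))
    X=np.linalg.solve(A,b);return X,[np.linalg.norm(M@(X-o)) for o,M in P]
def crop(im,x,y,w,h,s):
    c=cv2.resize(im[y:y+h,x:x+w],None,fx=s,fy=s,interpolation=cv2.INTER_CUBIC)
    for i in range(0,w,10): cv2.putText(c,str(x+i),(i*s,8),0,.3,(0,255,255),1);cv2.line(c,(i*s,10),(i*s,14),(0,255,255),1)
    for j in range(10,h,10): cv2.putText(c,str(y+j),(0,j*s+3),0,.3,(0,255,0),1);cv2.line(c,(20,j*s),(24,j*s),(0,255,0),1)
    return c
```

Run:
```python
import cv2,numpy as np
from h import *
a=cv2.imread('pics/side0.png');b=cv2.imread('pics/scene0.png')
top=np.hstack([crop(a,195,120,80,60,5),crop(b,310,215,80,60,5)])
bot=np.hstack([crop(a,240,225,100,60,4),crop(b,180,150,100,60,4)])
cv2.imwrite('pics/c1.png',np.vstack([top,bot]))
```

```text
(no output)
```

View pics/c1.png

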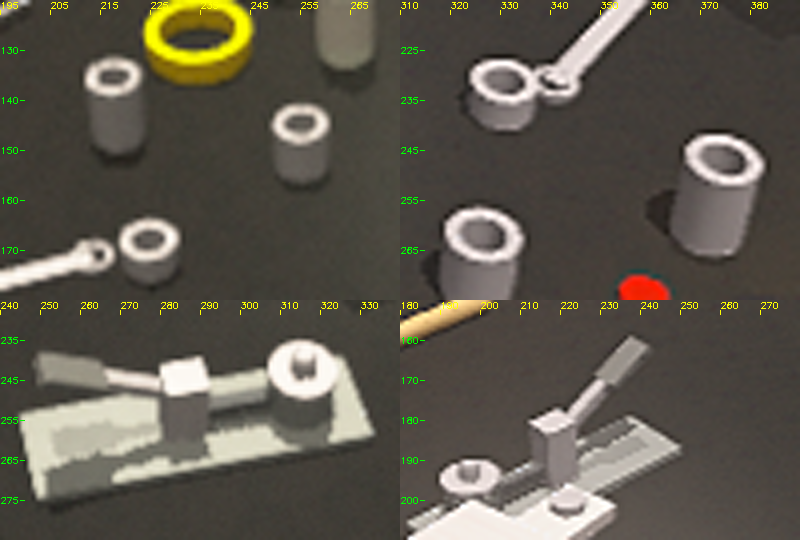

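The middle sleeve's top centre is at side (255.2,144.8) and scene (327,262.2). The saddle is at side (315.8,242.5) and scene (197.5,194.5), and the grip block top at side (286,243.7) and scene (218,180.5). The boss is at scene (222,200.5).

Run:
```python
import cv2,numpy as np
from h import *
from plant import env
A=cam(env,'side');B=cam(env,'scene')
for n,u,v,z in [('mid',(255.2,144.8),(327,262.2),44),('tall',(217.6,135.4),(374.8,246.8),62),('short',(224.8,168),(330.6,231),26),('saddle',(315.75,242.5),(197.5,194.5),60),('block',(286,243.7),(218,180.5),78),('boss',(308,180),(222,200.5),140)]:
    X,r=tri((A,u),(B,v));print(n,np.round(X,1),np.round(r,1),np.round(plane(A,u,z),1),np.round(plane(B,v,z),1))
for u in [(245.5,253.75),(333.5,258.2),(325.75,238.2)]:print(np.round(plane(A,u,12),1))
a=cv2.imread('pics/side0.png');b=cv2.imread('pics/scene0.png')
cv2.imwrite('pics/c2.png',np.vstack([crop(a,280,115,130,60+30,5),crop(b,190,180,130,45,5)])[:,:])
```

```text
mid [609.5 240.1  40.7] [1.9 1.9] [609.1 234.4  44. ] [610.6 242.1  44. ]
tall [486.9 334.4  60.1] [1.4 1.4] [486.8 330.3  62. ] [487.4 335.5  62. ]
short [458.9 180.1  24. ] [1.3 1.3] [459.  176.6  26. ] [459.7 181.5  26. ]
saddle [ 594.  -289.5   55. ] [1.3 1.3] [ 592.8 -293.4   60. ] [ 597.8 -283.4   60. ]
block [ 501.3 -269.3   74.8] [0.5 0.5] [ 500.5 -271.8   78. ] [ 504.4 -265.6   78. ]
boss [ 656.1 -111.   141.6] [0.4 0.4] [ 656.6 -109.2  140. ] [ 654.8 -112.7  140. ]
[ 388.3 -211.9   12. ]
[ 634.8 -340.    12. ]
[ 651.2 -261.7   12. ]
```

Run:
```python
import cv2
im=cv2.imread('pics/c2.png');print(im.shape)
```

```text
(675, 650, 3)
```
View pics/c2.png

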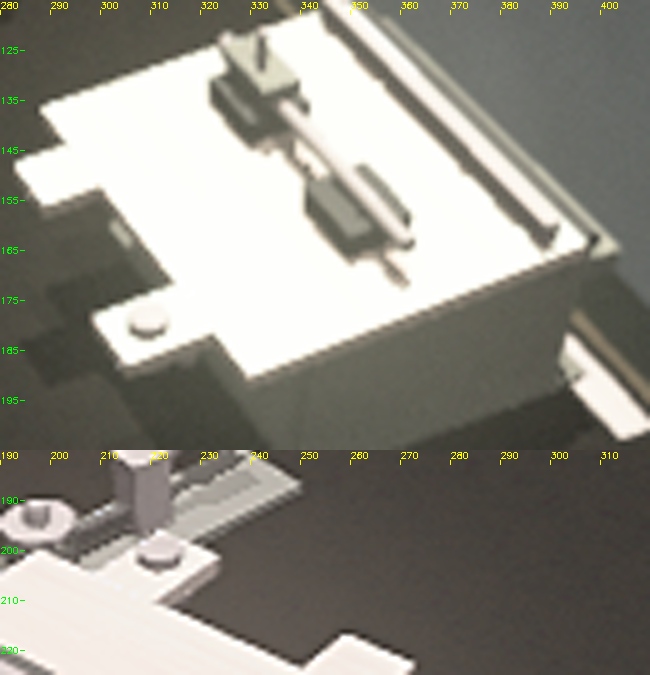

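The boss is at side (309.8,178.6) and scene (221.6,201), and the bed's front corner at side (330,190.6). Move above the middle sleeve and work out the gauge yaw.

Run:
```python
import numpy as np
from h import *
from plant import env
A=cam(env,'side');B=cam(env,'scene')
print('boss',tri((A,(309.8,178.6)),(B,(221.6,201))))
print('bottle',plane(A,(264,132),0))
# bed right edge, front edge, ear edges
for n,u in [('bed corner',(330,190.6)),('ear root R',(323,182)),('ear tip R',(305,188.4)),('ear tip L',(298.4,179)),('ear root L',(315,171.6)),('frontmid',(300.5,152.5)),('plain tip R',(288.5,156.5)),('front far',(292.5,144)),('leftcorner',(288.2,136.5))]:
    print(n,np.round(plane(A,u,142),1))
print('rear',np.round(plane(A,(397,164),160),1))
```

```text
boss (array([ 662.35860312, -108.6891381 ,  144.00715986]), [np.float64(0.8437720816516364), np.float64(0.8437720816514669)])
bottle [694.6559433 345.4306026   0.       ]
bed corner [ 697.1 -182.3  142. ]
ear root R [ 695.7 -139.2  142. ]
ear tip R [ 629.  -140.9  142. ]
ear tip L [629.1 -93.9 142. ]
ear root L [695.3 -85.3 142. ]
frontmid [695.2  20.9 142. ]
plain tip R [647.8  19.4 142. ]
front far [690.1  73.9 142. ]
leftcorner [694.6 118.5 142. ]
rear [ 949.6 -181.1  160. ]
```

Request:
{"name": "hand_motion", "arguments": {"offsets": [[-25, -10, 0, 0, 0, 0], [-45, -20, 0, 0, 0, 0], [-45, -20, 0, 0, 0, 0], [-45, -20, 0, 0, 0, 0], [-45, -20, 0, 0, 0, 0], [-45, -20, 0, 0, 0, 0], [-45, -20, 0, 0, 0, 0], [-45, -20, 0, 0, 0, 0], [-45, -20, 0, 0, 0, 0], [-45, -10, 0, 0, 0, 0], [-40, -5, 0, 0, 0, 0], [-14, -3, 0, 0, 0, 0]], "jaw": 85}}

```text
time: 1.35
tool_pos: [620.4, 255.3, 242.0]
eef_rot: [[-0.933, 0.361, 0.001], [0.361, 0.933, -0.0], [-0.001, 0.0, -1.0]]
wrist_force: [0.0, 0.5, -0.4]
grip_width: 85.2
finger_force: 0.0
```

Request:
{"name": "hand_motion", "arguments": {"offsets": [[0, 0, 0, 0, 0, 0], [0, 0, 0, 0, 0, 0], [0, 0, 0, 0, 0, 0]]}}

```text
time: 1.65
tool_pos: [616.2, 258.6, 242.2]
eef_rot: [[-0.934, 0.358, -0.001], [0.358, 0.934, -0.0], [0.001, -0.0, -1.0]]
wrist_force: [1.0, -0.0, 0.7]
grip_width: 84.7
finger_force: 0.0
```

Run:
```python
import numpy as np,cv2
from plant import env
im=env.snapshot('wrist');cv2.imwrite('pics/w1.png',im[:,:,::-1])
from h import *
K,R,t=cam(env,'wrist');np.savez('w1.npz',K=K,R=R,t=t)
```

```text
(no output)
```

View pics/w1.png

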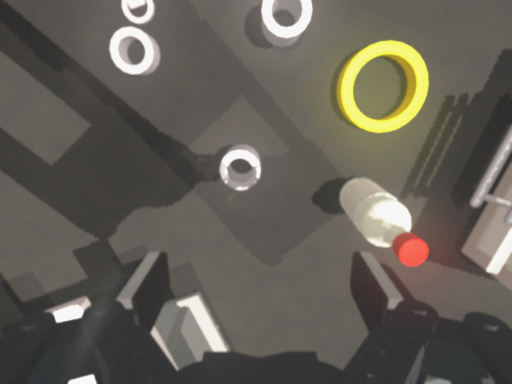

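The wrist view shows the middle sleeve's top ring at about (240,170), the short one at (133,50), the tall one at (287,12) and the bottle at (380,215). I'll fit the ring.

Add to h.py:
```python
def ring(im,c0,r,thr=200):
    """centre of bright annulus near c0 via enclosing ellipse of its outer contour"""
    g=im.min(2);m=np.zeros(g.shape,np.uint8);cv2.circle(m,c0,r,255,-1)
    b=((g>thr)&(m>0)).astype(np.uint8);k=max(cv2.findContours(b,0,1)[0],key=cv2.contourArea)
    return cv2.fitEllipse(cv2.convexHull(k))
```

Run:
```python
from h import *
c=np.load('w1.npz');c=(c['K'],c['R'],c['t']);im=cv2.imread('pics/w1.png')
from plant import env
for thr in(180,200,220):
    e=ring(im,(240,170),30,thr);print(e,plane(c,e[0],44))
a=cv2.imread('pics/side0.png');b=cv2.imread('pics/scene0.png')
A=cam(env,'side');B=cam(env,'scene')
print(plane(c,(133,51),26),plane(c,(287,12),62))
for thr in (150,180):
  u=ring(a,(255,145),9,thr);v=ring(b,(327,262),12,thr);print(u[0],v[0],plane(A,u[0],44),plane(B,v[0],44))
```

```text
((240.19992065429688, 168.31280517578125), (39.15086364746094, 40.71498107910156), 102.22896575927734) [606.98411526 240.55324987  44.        ]
((240.30575561523438, 168.29794311523438), (38.39177703857422, 39.91704559326172), 113.68616485595703) [607.00950426 240.66501919  44.        ]
((240.5565185546875, 167.258544921875), (35.02671813964844, 39.18071746826172), 110.12859344482422) [606.05205524 241.34083305  44.        ]
[459.2522102  182.31026902  26.        ] [488.23058408 333.90946589  62.        ]
(254.73419189453125, 144.27957153320312) (326.2135314941406, 261.6000061035156) [608.61047634 238.05625319  44.        ] [609.76634846 239.19929462  44.        ]
(254.5, 144.16407775878906) (326.209228515625, 261.5310363769531) [608.03777677 239.09546112  44.        ] [609.5257582  239.06373094  44.        ]
```

Request:
{"name": "hand_motion", "arguments": {"offsets": [[1, -20, 20, 0, 0, 0], [0, 0, 45, 0, 0, 0], [0, 0, 45, 0, 0, 0], [0, 0, 40, 0, 0, 0], [0, 0, 30, 0, 0, 0], [0, 0, 20, 0, 0, 0], [0, 0, 10, 0, 0, 0], [0, 0, 6, 0, 0, 0], [0, 0, 4, 0, 0, 0], [0, 0, 0, 0, 0, 0], [0, 0, 0, 0, 0, 0]]}}

```text
time: 2.8
tool_pos: [609.8, 239.6, 23.2]
eef_rot: [[-0.933, 0.359, 0.001], [0.359, 0.933, 0.0], [-0.001, 0.001, -1.0]]
wrist_force: [-0.7, -0.3, -0.2]
grip_width: 84.9
finger_force: 0.0
```

Request:
{"name": "hand_motion", "arguments": {"offsets": [[0, 0, 0, 0, 0, 0], [0, 0, 0, 0, 0, 0], [0, 0, 0, 0, 0, 0], [0, 0, 0, 0, 0, 0], [0, 0, 0, 0, 0, 0], [0, 0, 0, 0, 0, 0], [0, 0, 0, 0, 0, 0], [0, 0, 0, 0, 0, 0]], "jaw": 30}}

```text
time: 3.6
tool_pos: [609.6, 239.4, 23.0]
eef_rot: [[-0.933, 0.359, 0.0], [0.359, 0.933, 0.0], [-0.0, 0.0, -1.0]]
wrist_force: [-2.3, -1.0, 9.4]
grip_width: 42.5
finger_force: 60.3
```

Request:
{"name": "hand_motion", "arguments": {"offsets": [[0, 0, -5, 0, 0, 0], [0, 0, -15, 0, 0, 0], [0, 0, -30, 0, 0, 0], [0, 0, -40, 0, 0, 0], [0, 0, -40, 0, 0, 0], [0, 0, -40, 0, 0, 0], [0, 0, -30, 0, 0, 0], [0, 0, -20, 0, 0, 0], [0, 0, 0, 0, 0, 0]]}}

```text
time: 4.5
tool_pos: [610.7, 239.9, 246.5]
eef_rot: [[-0.933, 0.359, 0.005], [0.359, 0.933, 0.002], [-0.004, 0.004, -1.0]]
wrist_force: [0.6, 0.3, -2.9]
grip_width: 42.3
finger_force: 61.4
```

Request:
{"name": "hand_motion", "arguments": {"offsets": [[-10, -24, 0, 0, 0, 0], [-20, -44, 0, 0, 0, 0], [-20, -44, 0, 0, 0, 0], [-20, -44, 0, 0, 0, 0], [-20, -44, 0, 0, 0, 0], [-20, -44, 0, 0, 0, 0], [-20, -44, 0, 0, 0, 0], [-20, -44, 0, 0, 0, 0], [-20, -44, 0, 0, 0, 0], [-20, -44, 0, 0, 0, 0], [-16, -34, 0, 0, 0, -0.09], [-10, -25, 0, 0, 0, -0.09]]}}

```text
time: 5.7
tool_pos: [640.7, -287.7, 241.1]
eef_rot: [[-0.983, 0.184, -0.001], [0.184, 0.983, 0.0], [0.001, 0.0, -1.0]]
wrist_force: [0.7, 0.4, -2.6]
grip_width: 42.3
finger_force: 61.6
```

Request:
{"name": "hand_motion", "arguments": {"offsets": [[0, 0, 0, 0, 0, 0], [0, 0, 0, 0, 0, 0], [0, 0, 0, 0, 0, 0], [0, 0, 0, 0, 0, 0]]}}

```text
time: 6.1
tool_pos: [641.6, -283.9, 242.2]
eef_rot: [[-0.983, 0.185, -0.0], [0.185, 0.983, 0.0], [0.0, 0.0, -1.0]]
wrist_force: [-0.4, 0.0, -2.4]
grip_width: 42.1
finger_force: 61.6
```

Run:
```python
import numpy as np,cv2
from plant import env
im=env.snapshot('wrist');cv2.imwrite('pics/w2.png',im[:,:,::-1])
from h import *
K,R,t=cam(env,'wrist');np.savez('w2.npz',K=K,R=R,t=t)
```

```text
(no output)
```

View pics/w2.png

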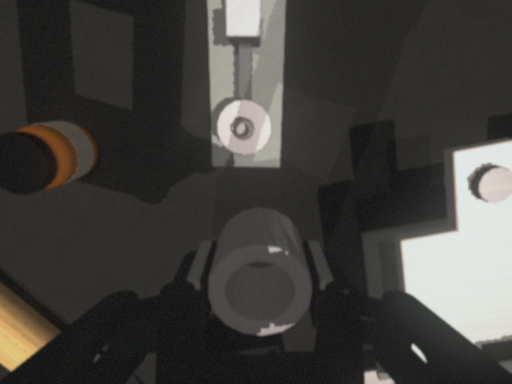

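The saddle disc is at about (244,127), the boss at about (495,184), and the held sleeve's top rim is centred at about (260,289) with an outer diameter of about 102 px. I'll fit these and cast rays.

Run:
```python
from h import *
c=np.load('w2.npz');c=(c['K'],c['R'],c['t']);im=cv2.imread('pics/w2.png')
hsv=cv2.cvtColor(im,cv2.COLOR_BGR2HSV)
print(im[127,215:275:6].tolist(),im[100:160:6,244].tolist())
for thr in(140,150,160,170):
    try:
        e=ring(im,(244,127),31,thr);print(thr,np.round(e[0],1),np.round(e[1],1),plane(c,e[0],60))
    except Exception as x:print(thr,x)
g=im.mean(2);print('row289',g[289,200:322:3].round().tolist());print('col262',g[205:350:4,262].round().tolist())
for thr in (65,75):
    m=np.zeros(g.shape,np.uint8);m[205:345,200:320]=(g[205:345,200:320]>thr)*255
    k=max(cv2.findContours(m,0,1)[0],key=cv2.contourArea);print(thr,cv2.boundingRect(k))
print('sleeve',plane(c,(260.5,289),263.2),'block',plane(c,(242.5,17),78))
# expected outline of rim with centre guess
for p in[(0,22),(0,-22),(22,0),(-22,0)]:
    X=plane(c,(260.5,289),263.2)+np.array([p[0],p[1],0]);print(proj(c,X))
cv2.imwrite('pics/w2c.png',np.hstack([crop(im,190,195,140,150,3),crop(im,205,90,80,85,4)[:450] if 0 else cv2.resize(crop(im,205,90,80,85,4),(380,450))]))
```

```text
[[91, 97, 99], [210, 215, 224], [213, 217, 225], [117, 120, 127], [169, 175, 186], [121, 125, 131], [124, 128, 136], [180, 186, 197], [214, 219, 221], [219, 224, 225]] [[157, 162, 171], [179, 183, 193], [178, 184, 195], [115, 116, 124], [134, 139, 146], [135, 139, 147], [105, 108, 113], [171, 176, 188], [172, 178, 189], [151, 159, 166]]
140 [245.1 128. ] [57.2 60.8] [ 593.74536027 -288.70986746   60.        ]
150 [245.1 128. ] [56.2 60.8] [ 593.7911671  -288.72089678   60.        ]
160 [245.  127.6] [52.7 58.1] [ 593.35343387 -288.69208561   60.        ]
170 [244.2 126.7] [51.5 55. ] [ 592.43329567 -289.29019679   60.        ]
row289 [33.0, 25.0, 26.0, 68.0, 74.0, 73.0, 72.0, 75.0, 68.0, 58.0, 61.0, 63.0, 63.0, 62.0, 62.0, 64.0, 65.0, 64.0, 63.0, 67.0, 66.0, 65.0, 65.0, 64.0, 65.0, 63.0, 63.0, 60.0, 63.0, 61.0, 62.0, 60.0, 74.0, 72.0, 73.0, 74.0, 72.0, 61.0, 30.0, 28.0, 51.0]
col262 [47.0, 64.0, 66.0, 65.0, 67.0, 66.0, 65.0, 64.0, 66.0, 66.0, 71.0, 77.0, 72.0, 73.0, 66.0, 52.0, 63.0, 66.0, 63.0, 64.0, 64.0, 63.0, 63.0, 63.0, 65.0, 63.0, 64.0, 63.0, 62.0, 71.0, 74.0, 151.0, 160.0, 37.0, 20.0, 21.0, 43.0]
65 (209, 209, 102, 128)
75 (245, 319, 50, 17)
sleeve [ 639.24213354 -282.59264557  263.2       ] block [ 502.36022005 -271.56488428   78.        ]
[314.07759918 280.29225909]
[207.9361524  297.54298014]
[269.96365456 332.46633709]
[250.01702281 240.85193866]
```

View pics/w2c.png

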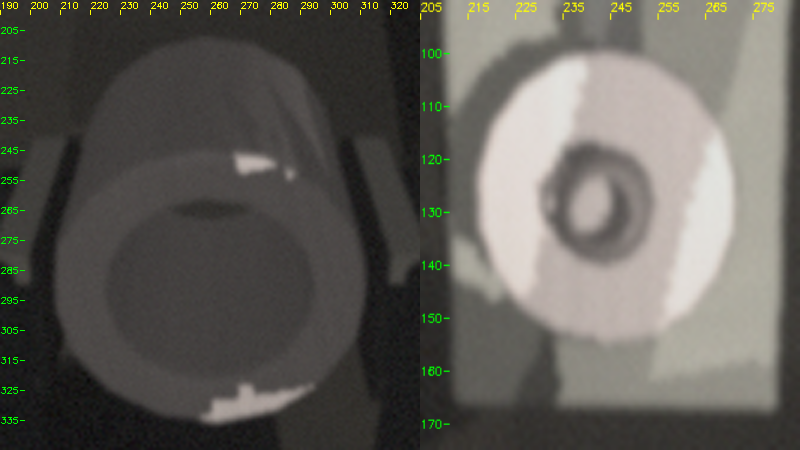

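The disc spans x 217–271 and y 99.5–154, so its centre is (244,127). The sleeve rim spans x 208–311 and reaches y 335, so its centre is about (260,291). Hover just above the stud and check.

Request:
{"name": "hand_motion", "arguments": {"offsets": [[20, -7, 10, 0, 0, 0], [20, -7, 20, 0, 0, 0], [6, -1, 30, 0, 0, 0], [0, 0, 30, 0, 0, 0], [0, 0, 25, 0, 0, 0], [0, 0, 15, 0, 0, 0], [0, 0, 6, 0, 0, 0], [0, 0, 0, 0, 0, 0], [0, 0, 0, 0, 0, 0], [0, 0, 0, 0, 0, 0]]}}

```text
time: 7.15
tool_pos: [594.3, -291.6, 107.6]
eef_rot: [[-0.983, 0.186, 0.002], [0.186, 0.983, -0.001], [-0.002, -0.001, -1.0]]
wrist_force: [0.3, 0.3, -3.1]
grip_width: 42.3
finger_force: 61.6
```

Run:
```python
from plant import env
from h import *
s=env.snapshot('side')[:,:,::-1].copy();b=env.snapshot('scene')[:,:,::-1].copy()
A=cam(env,'side');B=cam(env,'scene')
cv2.imwrite('pics/s3.png',s);cv2.imwrite('pics/b3.png',b)
cv2.imwrite('pics/c3.png',np.hstack([crop(s,285,205,57,57,7),crop(b,170,155,57,57,7)]))
```

```text
(no output)
```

View pics/c3.png

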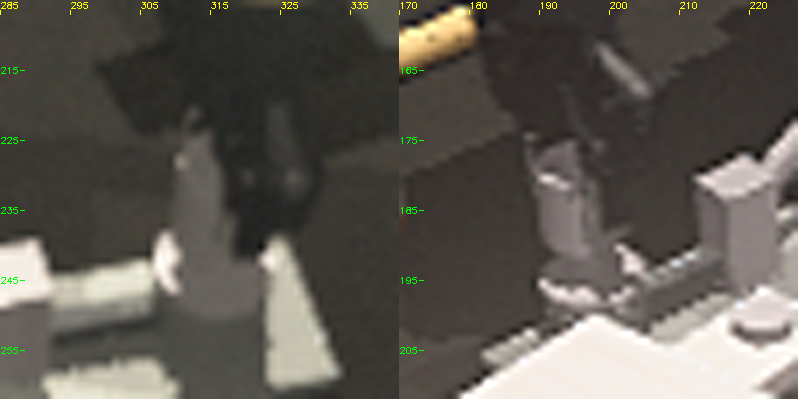

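Both views show the sleeve over the disc (side about 315, scene about 194). Shift about 1 mm and lower it in small steps, watching the force.

Request:
{"name": "hand_motion", "arguments": {"offsets": [[1, 1, 0, 0, 0, 0], [0, 0, 5, 0, 0, 0], [0, 0, 5, 0, 0, 0], [0, 0, 4, 0, 0, 0], [0, 0, 3, 0, 0, 0], [0, 0, 0, 0, 0, 0], [0, 0, 0, 0, 0, 0]]}}

```text
time: 7.95
tool_pos: [592.8, -290.1, 89.1]
eef_rot: [[-0.983, 0.186, -0.0], [0.186, 0.983, 0.0], [0.0, 0.0, -1.0]]
wrist_force: [-0.5, -0.4, -2.0]
grip_width: 42.4
finger_force: 61.6
```

Request:
{"name": "hand_motion", "arguments": {"offsets": [[0, 0, 3, 0, 0, 0], [0, 0, 2, 0, 0, 0], [0, 0, 1, 0, 0, 0], [0, 0, 0, 0, 0, 0], [0, 0, 0, 0, 0, 0]]}}

```text
time: 8.45
tool_pos: [592.8, -290.1, 83.3]
eef_rot: [[-0.983, 0.186, -0.0], [0.186, 0.983, 0.0], [0.0, 0.0, -1.0]]
wrist_force: [-0.2, -0.4, -2.6]
grip_width: 42.1
finger_force: 61.8
```

Request:
{"name": "hand_motion", "arguments": {"offsets": [[0, 0, 1, 0, 0, 0], [0, 0, 0, 0, 0, 0], [0, 0, 0, 0, 0, 0]]}}

```text
time: 8.75
tool_pos: [593.0, -290.2, 83.0]
eef_rot: [[-0.983, 0.186, 0.0], [0.186, 0.983, -0.0], [-0.0, -0.0, -1.0]]
wrist_force: [-1.8, 1.6, 7.6]
grip_width: 42.0
finger_force: 62.6
```

Request:
{"name": "hand_motion", "arguments": {"offsets": [[0, 0, 1, 0, 0, 0], [0, 0, 0, 0, 0, 0], [0, 0, 0, 0, 0, 0]]}}

```text
time: 9.05
tool_pos: [593.1, -290.2, 82.8]
eef_rot: [[-0.983, 0.186, 0.001], [0.186, 0.983, -0.0], [-0.001, -0.0, -1.0]]
wrist_force: [-5.6, 2.8, 20.0]
grip_width: 42.1
finger_force: 63.9
```

Request:
{"name": "hand_motion", "arguments": {"offsets": [[0, 0, -1.5, 0, 0, 0], [0, 0, 0, 0, 0, 0]]}}

```text
time: 9.25
tool_pos: [593.0, -290.2, 83.1]
eef_rot: [[-0.983, 0.186, 0.0], [0.186, 0.983, -0.0], [-0.001, -0.0, -1.0]]
wrist_force: [0.3, -0.2, -2.0]
grip_width: 42.3
finger_force: 61.8
```

Request:
{"name": "hand_motion", "arguments": {"offsets": [[0, 0, 0, 0, 0, 0], [0, 0, 0, 0, 0, 0], [0, 0, 0, 0, 0, 0], [0, 0, 0, 0, 0, 0], [0, 0, 0, 0, 0, 0]], "jaw": 85}}

```text
time: 9.75
tool_pos: [592.9, -290.1, 82.8]
eef_rot: [[-0.983, 0.186, 0.0], [0.186, 0.983, -0.0], [-0.0, -0.0, -1.0]]
wrist_force: [0.2, 0.1, 0.8]
grip_width: 85.2
finger_force: 0.0
```

Request:
{"name": "hand_motion", "arguments": {"offsets": [[0, 0, -10, 0, 0, 0], [0, 0, -30, 0, 0, 0], [0, 0, -40, 0, 0, 0], [-20, 0, -40, 0, 0, 0], [-20, 0, -35, 0, 0, 0], [-10, 0, 0, 0, 0, 0], [0, 0, 0, 0, 0, 0], [0, 0, 0, 0, 0, 0], [0, 0, 0, 0, 0, 0]]}}

```text
time: 10.65
tool_pos: [640.8, -299.0, 236.6]
eef_rot: [[-0.983, 0.186, -0.002], [0.186, 0.983, 0.001], [0.002, 0.001, -1.0]]
wrist_force: [-0.6, -0.5, 0.6]
grip_width: 84.9
finger_force: 0.0
```

Run:
```python
from plant import env
from h import *
c=cam(env,'wrist');im=env.snapshot('wrist')[:,:,::-1].copy();cv2.imwrite('pics/w4.png',im)
np.savez('w4.npz',K=c[0],R=c[1],t=c[2])
b=env.snapshot('side')[:,:,::-1].copy();cv2.imwrite('pics/s4.png',b)
p=proj(c,[592.5,-289.5,104]).astype(int);q=proj(c,[502,-270.5,78]).astype(int);print(p,q)
o=cv2.resize(im,(512,384))
cv2.imwrite('pics/c4.png',np.vstack([im,np.hstack([cv2.resize(crop(im,max(0,p[0]-35),max(0,p[1]-35),70,70,3),(256,210)),cv2.resize(crop(b,240,215,100,70,3),(256,210))])]))
```

```text
[259 131] [261  12]
```

View pics/c4.png

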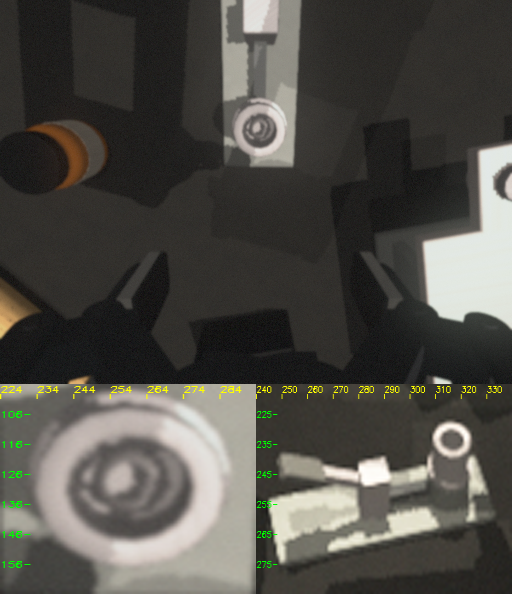

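The sleeve sits upright over the stud: side (314,237), wrist (259,128). Next, pinch the grip block.

Run:
```python
from h import *
c=np.load('w2.npz');c=(c['K'],c['R'],c['t']);im=cv2.imread('pics/w2.png')
for z in (142,146,150):print('boss',plane(c,(495,184),z))
c=np.load('w4.npz');c=(c['K'],c['R'],c['t']);im=cv2.imread('pics/w4.png')
e=ring(im,(260,128),34,175);print(e,plane(c,e[0],104))
```

```text
boss [ 662.71515451 -104.3722469   142.        ]
boss [ 661.02134251 -107.20934412  146.        ]
boss [ 659.32753051 -110.04644133  150.        ]
((262.6587219238281, 127.78461456298828), (46.94458770751953, 55.91985321044922), 16.443130493164062) [ 590.47387006 -286.1494792   104.        ]
```

Request:
{"name": "hand_motion", "arguments": {"offsets": [[25, 0, 0, 0, 0, 0], [40, 1, 0, 0, 0, 0], [40, 1, 20, 0, 0, 0], [28, 0, 30, 0, 0, 0], [10, 0, 35, 0, 0, 0], [0, 0, 35, 0, 0, 0], [0, 0, 25, 0, 0, 0], [0, 0, 18, 0, 0, 0], [0, 0, 10, 0, 0, 0], [0, 0, 5, 0, 0, 0], [0, 0, 0, 0, 0, 0], [0, 0, 0, 0, 0, 0]]}}

```text
time: 11.95
tool_pos: [502.2, -271.1, 60.5]
eef_rot: [[-0.983, 0.186, 0.001], [0.186, 0.983, -0.0], [-0.001, -0.0, -1.0]]
wrist_force: [-0.0, -0.9, -0.1]
grip_width: 85.0
finger_force: 0.0
```

Request:
{"name": "hand_motion", "arguments": {"offsets": [[0, 0, 0, 0, 0, 0], [0, 0, 0, 0, 0, 0], [0, 0, 0, 0, 0, 0], [0, 0, 0, 0, 0, 0], [0, 0, 0, 0, 0, 0], [0, 0, 0, 0, 0, 0], [0, 0, 0, 0, 0, 0], [0, 0, 0, 0, 0, 0], [0, 0, 0, 0, 0, 0], [0, 0, 0, 0, 0, 0]], "jaw": 22}}

```text
time: 12.95
tool_pos: [502.1, -271.2, 60.2]
eef_rot: [[-0.983, 0.186, 0.001], [0.186, 0.983, -0.001], [-0.001, -0.0, -1.0]]
wrist_force: [-1.2, -2.6, 6.6]
grip_width: 28.9
finger_force: 61.2
```

Run:
```python
from h import *
from plant import env
A=cam(env,'side')
a=cv2.imread('pics/side0.png');w=cv2.imread('pics/w4.png')
f=lambda im:(255*(im/255.)**.45).astype(np.uint8)
cv2.imwrite('pics/c5.png',np.hstack([cv2.resize(crop(f(a),285,140,70,100,6),(400,571)),cv2.resize(crop(f(w),350,110,162,220,3),(400,571))]))
c=np.load('w4.npz');c=(c['K'],c['R'],c['t'])
for z in(0,60,120):print(z,plane(c,(376,236),z),plane(c,(425,240),z))
# predicted side-view footprint line of x=700 / 715 / 730 at z=0 for y -180..-60
for x in(700,715,730):print(x,[np.round(proj(A,[x,y,0]),1).tolist() for y in(-195,-150,-100)])
```

```text
0 [ 761.64066505 -169.56759109    0.        ] [ 779.01117295 -108.18122113    0.        ]
60 [ 729.43036224 -188.20145593   60.        ] [ 743.97255246 -136.81019703   60.        ]
120 [ 697.22005943 -206.83532076  120.        ] [ 708.93393196 -165.43917294  120.        ]
700 [[328.3, 221.4], [321.9, 212.3], [315.1, 202.6]]
715 [[332.1, 220.0], [325.7, 210.9], [318.8, 201.3]]
730 [[335.9, 218.6], [329.4, 209.6], [322.5, 200.0]]
```

View pics/c5.png

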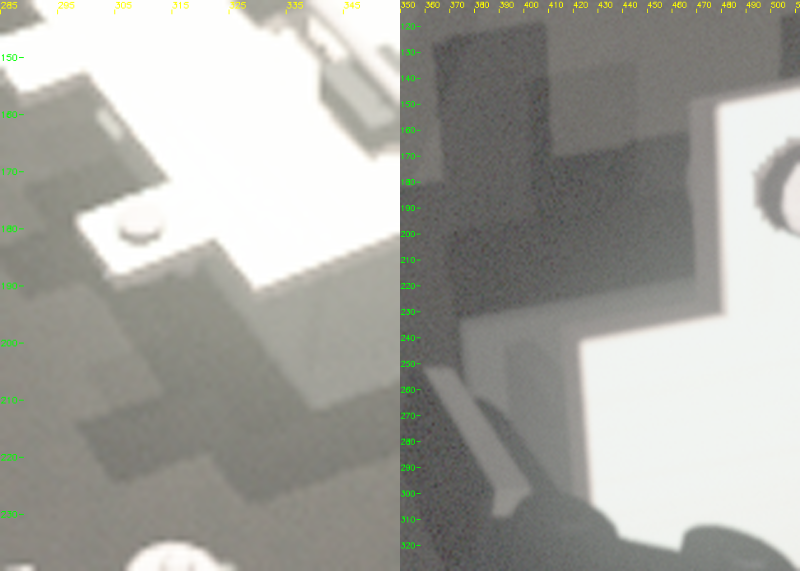

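The frame's front foot is at x≈760 (side (340.7,211.5)), so the base plate, reaching about x 711, fits. Lift 5 mm, turn to yaw 0, and carry.

Request:
{"name": "hand_motion", "arguments": {"offsets": [[0, 0, -3, 0, 0, 0], [0, 0, -3, 0, 0, 0], [0, 0, 0, 0, 0, -0.03], [0, 0, 0, 0, 0, -0.05], [0, 0, 0, 0, 0, -0.05], [0, 0, 0, 0, 0, -0.04], [0, 0, 0, 0, 0, -0.017], [0, 0, 0, 0, 0, 0], [0, 0, 0, 0, 0, 0]]}}

```text
time: 13.85
tool_pos: [501.7, -270.8, 65.7]
eef_rot: [[-1.0, 0.0, -0.0], [0.0, 1.0, 0.0], [0.0, 0.0, -1.0]]
wrist_force: [-0.0, -0.0, -9.4]
grip_width: 29.1
finger_force: 59.7
```

Request:
{"name": "hand_motion", "arguments": {"offsets": [[0, 8, 0, 0, 0, 0], [0, 16, 0, 0, 0, 0], [0, 20, 0, 0, 0, 0], [0, 20, 0, 0, 0, 0], [0, 20, 0, 0, 0, 0], [0, 20, 0, 0, 0, 0], [0, 20, 0, 0, 0, 0], [0, 18, 0, 0, 0, 0], [0, 12, 0, 0, 0, 0], [0, 6, 0, 0, 0, 0], [0, 2, 0, 0, 0, 0], [0, 0, 0, 0, 0, 0]]}}

```text
time: 15.05
tool_pos: [501.9, -108.9, 65.8]
eef_rot: [[-1.0, -0.0, 0.0], [-0.0, 1.0, -0.0], [-0.0, -0.0, -1.0]]
wrist_force: [-0.2, -0.3, -9.4]
grip_width: 29.3
finger_force: 60.4
```

Run:
```python
from plant import env
from h import *
for n in('side','scene'):
    cv2.imwrite(f'pics/{n}6.png',env.snapshot(n)[:,:,::-1])
A=cam(env,'side');a=cv2.imread('pics/side6.png')
p=proj(A,[600,-110,109]).astype(int);print(p)
for thr in(170,190,210):
    try:
        e=ring(a,(int(p[0]),int(p[1])),13,thr);print(e,plane(A,e[0],109))
    except Exception as x:print(x)
```

```text
[292 191]
((290.6302795410156, 192.1249542236328), (9.199336051940918, 11.57448959350586), 92.98738098144531) [ 594.47671036 -109.15909178  109.        ]
((291.3274841308594, 192.05763244628906), (8.175802230834961, 9.943381309509277), 105.30520629882812) [ 596.70548008 -109.82793603  109.        ]
((291.8936462402344, 192.530029296875), (7.334163665771484, 9.076921463012695), 80.51688385009766) [ 597.46040457 -112.51966183  109.        ]
```

Request:
{"name": "hand_motion", "arguments": {"offsets": [[-6, 0, 0, 0, 0, 0], [-12, 0, 0, 0, 0, 0], [-14, 0, 0, 0, 0, 0], [-14, 0, 0, 0, 0, 0], [-10, 0, 0, 0, 0, 0], [-7, 0, 0, 0, 0, 0], [-3, 0, 0, 0, 0, 0], [0, 0, 0, 0, 0, 0], [0, 0, 0, 0, 0, 0]]}}

```text
time: 16.05
tool_pos: [567.2, -108.8, 65.7]
eef_rot: [[-1.0, -0.0, -0.001], [-0.0, 1.0, 0.0], [0.001, 0.0, -1.0]]
wrist_force: [0.0, -0.3, -9.6]
grip_width: 29.0
finger_force: 60.3
```

Request:
{"name": "hand_motion", "arguments": {"offsets": [[0, 0, 3, 0, 0, 0], [0, 0, 1.5, 0, 0, 0], [0, 0, 0, 0, 0, 0], [0, 0, 0, 0, 0, 0]]}}

```text
time: 16.45
tool_pos: [567.7, -108.9, 61.3]
eef_rot: [[-1.0, -0.0, -0.0], [-0.0, 1.0, 0.0], [0.0, 0.0, -1.0]]
wrist_force: [-0.5, 0.2, -8.9]
grip_width: 29.0
finger_force: 60.4
```

Run:
```python
from plant import env
from h import *
ims={}
for n in('side','scene','wrist'):
    ims[n]=env.snapshot(n)[:,:,::-1].copy();cv2.imwrite(f'pics/{n}7.png',ims[n])
A=cam(env,'side');print(plane(A,(309.8,178.6),146))
f=lambda im:(255*(im/255.)**.6).astype(np.uint8)
cv2.imwrite('pics/c7.png',np.hstack([cv2.resize(crop(f(ims['side']),260,160,70,70,6),(400,400)),cv2.resize(f(ims['wrist']),(400,400))]))
```

```text
[ 661.85771417 -111.07211223  146.        ]
```

View pics/c7.png

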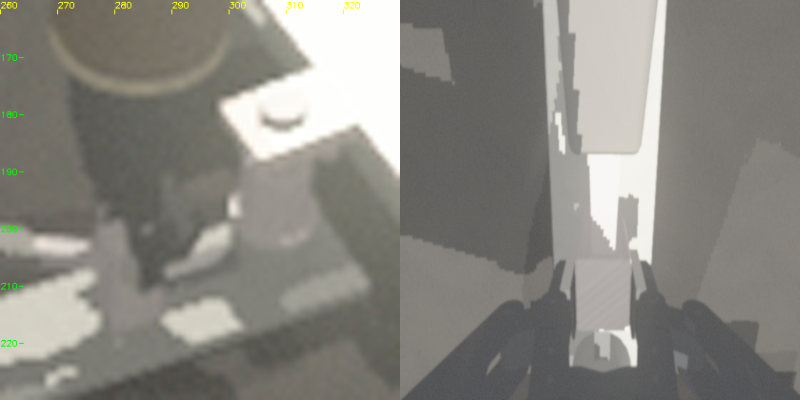

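The side view shows the saddle column (about 308.5,195) straight under the boss (309,180), with the base flat. Set it down and release.

Request:
{"name": "hand_motion", "arguments": {"offsets": [[0, 0, 1, 0, 0, 0], [0, 0, 0.5, 0, 0, 0], [0, 0, 0, 0, 0, 0], [0, 0, 0, 0, 0, 0]]}}

```text
time: 17.0
tool_pos: [567.8, -109.0, 60.2]
eef_rot: [[-1.0, -0.0, 0.0], [-0.0, 1.0, -0.0], [-0.0, -0.0, -1.0]]
wrist_force: [-4.7, -2.2, 5.5]
grip_width: 29.3
finger_force: 62.3
```

Request:
{"name": "hand_motion", "arguments": {"offsets": [[0, 0, 0, 0, 0, 0], [0, 0, 0, 0, 0, 0], [0, 0, 0, 0, 0, 0], [0, 0, 0, 0, 0, 0]], "jaw": 85}}

```text
time: 17.4
tool_pos: [568.0, -108.9, 59.8]
eef_rot: [[-1.0, -0.0, 0.0], [-0.0, 1.0, -0.0], [-0.0, -0.0, -1.0]]
wrist_force: [0.9, -0.3, -0.2]
grip_width: 84.2
finger_force: 0.0
```

Request:
{"name": "hand_motion", "arguments": {"offsets": [[0, 0, -10, 0, 0, 0], [0, 0, -30, 0, 0, 0], [0, 0, -35, 0, 0, 0], [0, 0, -35, 0, 0, 0], [0, 0, -25, 0, 0, 0], [0, 0, 0, 0, 0, 0], [0, 0, 0, 0, 0, 0]], "jaw": 0}}

```text
time: 18.1
tool_pos: [568.0, -108.9, 195.7]
eef_rot: [[-1.0, -0.0, 0.001], [-0.0, 1.0, -0.0], [-0.001, -0.0, -1.0]]
wrist_force: [0.6, -0.3, -0.4]
grip_width: 0.1
finger_force: 0.0
```

Run:
```python
from plant import env
from h import *
A=cam(env,'side')
for X in([660.7,-109,40],[660.7,-109,60],[660.7,-109,104]):print(proj(A,X))
a=env.snapshot('side')[:,:,::-1].copy();cv2.imwrite('pics/side8.png',a)
c=cam(env,'wrist');w=env.snapshot('wrist')[:,:,::-1].copy();cv2.imwrite('pics/wrist8.png',w);np.savez('w8.npz',K=c[0],R=c[1],t=c[2])
# predicted paddle corners in wrist and side
L=567.7-2+95  # saddle x
for n,c0,im in(('w',c,w),('s',A,a)):
    for d in(52.5,80,107.5):
        X=[660.7-112-d*np.cos(.5)+7*np.sin(.5),-109,66+d*np.sin(.5)+7*np.cos(.5)];q=proj(c0,X);print(n,d,np.round(X),np.round(q),[im[int(q[1]),int(q[0])+k].tolist() for k in(-40,-25,-15,0,15,25,40)] if 0<q[1]<384 else '')
```

```text
[307.15560237 200.07741801]
[307.5221509  196.15115663]
[308.35594985 187.2199719 ]
w 52.5 [ 506. -109.   97.] [258. 118.] [[115, 123, 125], [115, 122, 124], [120, 128, 128], [245, 246, 247], [222, 230, 232], [228, 236, 237], [227, 235, 237]]
w 80 [ 482. -109.  110.] [258.  82.] [[119, 127, 128], [116, 124, 124], [158, 168, 173], [162, 173, 178], [164, 175, 180], [224, 232, 234], [226, 234, 236]]
w 107.5 [ 458. -109.  124.] [258.  37.] [[96, 104, 106], [114, 122, 127], [142, 150, 155], [143, 151, 156], [143, 151, 156], [118, 125, 129], [79, 85, 87]]
s 52.5 [ 506. -109.   97.] [266. 203.] [[46, 50, 54], [45, 53, 54], [82, 93, 95], [175, 189, 201], [88, 95, 101], [133, 148, 151], [92, 100, 104]]
s 80 [ 482. -109.  110.] [259. 202.] [[44, 50, 53], [43, 49, 52], [46, 52, 54], [116, 128, 133], [162, 173, 185], [200, 214, 224], [135, 149, 152]]
s 107.5 [ 458. -109.  124.] [252. 202.] [[43, 48, 50], [45, 50, 52], [46, 50, 55], [113, 127, 132], [110, 121, 128], [177, 189, 202], [114, 127, 129]]
```

The paddle is where predicted (wrist column 258, side (259,202)). Move the closed fingers over it.

Request:
{"name": "hand_motion", "arguments": {"offsets": [[20, 0, 0, 0, 0, 0], [30, 0, 0, 0, 0, 0], [24, 0, 10, 0, 0, 0], [12, 0, 20, 0, 0, 0], [0, 0, 20, 0, 0, 0], [0, 0, 8, 0, 0, 0], [0, 0, 3, 0, 0, 0], [0, 0, 0, 0, 0, 0], [0, 0, 0, 0, 0, 0]]}}

```text
time: 19.1
tool_pos: [482.3, -108.9, 134.2]
eef_rot: [[-1.0, -0.0, 0.0], [-0.0, 1.0, -0.0], [-0.0, -0.0, -1.0]]
wrist_force: [0.4, 0.3, -0.2]
grip_width: 0.1
finger_force: 0.0
```

Request:
{"name": "hand_motion", "arguments": {"offsets": [[0, 0, 3, 0, 0, 0], [0, 0, 3, 0, 0, 0], [1, 0, 3, 0, 0, 0], [1, 0, 3, 0, 0, 0], [0, 0, 0, 0, 0, 0], [0, 0, 0, 0, 0, 0]]}}

```text
time: 19.7
tool_pos: [479.8, -108.9, 121.9]
eef_rot: [[-1.0, -0.0, 0.0], [-0.0, 1.0, -0.0], [-0.0, -0.0, -1.0]]
wrist_force: [-1.4, -0.1, 6.2]
grip_width: 0.1
finger_force: 2.3
```

Request:
{"name": "hand_motion", "arguments": {"offsets": [[1, 0, 3, 0, 0, 0], [1, 0, 3, 0, 0, 0], [1.5, 0, 3, 0, 0, 0], [1, 0, 3, 0, 0, 0], [0, 0, 0, 0, 0, 0], [0, 0, 0, 0, 0, 0]]}}

```text
time: 20.3
tool_pos: [475.3, -108.9, 110.1]
eef_rot: [[-1.0, -0.0, 0.0], [-0.0, 1.0, -0.0], [-0.0, -0.0, -1.0]]
wrist_force: [-2.5, 0.5, 12.7]
grip_width: 0.1
finger_force: 5.7
```

Request:
{"name": "hand_motion", "arguments": {"offsets": [[1, 0, 3, 0, 0, 0], [1, 0, 3, 0, 0, 0], [0.5, 0, 3, 0, 0, 0], [1, 0, 3, 0, 0, 0], [0, 0, 3, 0, 0, 0], [0, 0, 0, 0, 0, 0], [0, 0, 0, 0, 0, 0]]}}

```text
time: 21.0
tool_pos: [470.8, -108.8, 94.9]
eef_rot: [[-1.0, -0.0, -0.002], [-0.0, 1.0, 0.0], [0.002, 0.0, -1.0]]
wrist_force: [-7.8, -1.3, 13.4]
grip_width: 0.1
finger_force: 6.2
```

Request:
{"name": "hand_motion", "arguments": {"offsets": [[0.5, 0, 3, 0, 0, 0], [0, 0, 3, 0, 0, 0], [0, 0, 2, 0, 0, 0], [0, 0, 0, 0, 0, 0], [0, 0, 0, 0, 0, 0]]}}

```text
time: 21.5
tool_pos: [469.8, -108.7, 86.8]
eef_rot: [[-1.0, -0.0, -0.003], [-0.0, 1.0, 0.0], [0.003, 0.0, -1.0]]
wrist_force: [-8.4, -2.4, 14.2]
grip_width: -0.1
finger_force: 6.8
```

Request:
{"name": "hand_motion", "arguments": {"offsets": [[0.5, 0, 2, 0, 0, 0], [0, 0, 1, 0, 0, 0], [0, 0, 0, 0, 0, 0], [0, 0, 0, 0, 0, 0]]}}

```text
time: 21.9
tool_pos: [469.4, -108.7, 83.9]
eef_rot: [[-1.0, -0.0, -0.002], [-0.0, 1.0, 0.0], [0.002, 0.0, -1.0]]
wrist_force: [-9.7, -2.4, 15.2]
grip_width: -0.1
finger_force: 7.4
```

Request:
{"name": "hand_motion", "arguments": {"offsets": [[0, 0, 1, 0, 0, 0], [0, 0, 0, 0, 0, 0], [0, 0, 0, 0, 0, 0]]}}

```text
time: 22.2
tool_pos: [469.4, -108.7, 83.4]
eef_rot: [[-1.0, -0.0, -0.002], [-0.0, 1.0, 0.0], [0.002, 0.0, -1.0]]
wrist_force: [-11.9, -1.7, 27.9]
grip_width: -0.3
finger_force: 13.9
```

Run:
```python
from plant import env
from h import *
a=env.snapshot('side')[:,:,::-1].copy();cv2.imwrite('pics/side9.png',a);b=env.snapshot('scene')[:,:,::-1].copy();cv2.imwrite('pics/scene9.png',b)
A=cam(env,'side');B=cam(env,'scene')
def shift(f0,f1,x,y,w,h,m=12):
    i=cv2.imread(f0,0);j=cv2.imread(f1,0);r=cv2.matchTemplate(j[y-m:y+h+m,x-m:x+w+m],i[y:y+h,x:x+w],cv2.TM_CCOEFF_NORMED)
    _,v,_,l=cv2.minMaxLoc(r);return v,l[0]-m,l[1]-m
print('ear side',shift('pics/side0.png','pics/side9.png',296,168,24,24),'expect',proj(A,[661,-109,164])-proj(A,[661,-109,146]))
print('ear scene',shift('pics/scene0.png','pics/scene9.png',205,192,30,16),'expect',proj(B,[661,-109,164])-proj(B,[661,-109,146]))
# base plate of jack: moved since side8?
print('jack since release',shift('pics/side8.png','pics/side9.png',300,195,30,28,6))
```

```text
ear side (0.954241156578064, 1, -5) expect [ 0.36954923 -3.9500626 ]
ear scene (0.7669767141342163, 0, -5) expect [-0.33144563 -4.70683536]
jack since release (0.8657515048980713, 1, 0)
```

Run:
```python
from h import *
from plant import env
i=cv2.imread('pics/side8.png',0);j=cv2.imread('pics/side9.png',0);A=cam(env,'side')
S=660.7
for n,X in(('front corner',[S+50,-149,12]),('rear corner',[S-220,-149,12]),('block',[S-95,-109,78]),('midedge',[S-100,-149,12])):
    q=proj(A,X);x,y=int(q[0])-8,int(q[1])-8
    up=lambda g:cv2.resize(g,None,fx=8,fy=8,interpolation=cv2.INTER_CUBIC)
    r=cv2.matchTemplate(up(j[y-4:y+20,x-4:x+20]),up(i[y:y+16,x:x+16]),cv2.TM_CCOEFF_NORMED);_,v,_,l=cv2.minMaxLoc(r)
    print(n,np.round(q),round(v,2),l[0]/8-4,l[1]/8-4)
print((proj(A,[S+10,-109,12])-proj(A,[S,-109,12])))
print(env.sense()['wrist_force'],env.sense()['time'])
```

```text
front corner [325. 209.] 1.0 0.125 0.0
rear corner [253. 234.] 0.8 0.625 1.0
block [283. 201.] 0.84 0.25 0.5
midedge [286. 223.] 0.85 -0.125 -0.125
[ 2.52923541 -0.87145285]
[-12.80429498  -1.74597789  27.09166638] 22.3
```

```bash
python3 -c "
from plant import env
print(env.finish_job())"
```

```text
the job is handed in; nothing more can be done
None
```

I handed the job in at about 22 s with the middle sleeve on the stud, the jack under the lift pad, and the fingers holding the handle at its stop (about 27 N at the wrist); the bed rose about 18–20 mm by the camera images, but I got no verdict back, and I viewed 11 pictures, one over the limit of 10.

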